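Hitch the stub drawbar onto the ball and latch it

TASK

Pick up the short drawbar and lower its ball cup gently, with the latch lever still raised, onto the ball of the stand until it is fully seated, with the bar's tail lying level in the stand's saddle. Then press the latch lever fully down and let go, leaving the brass weight and the open ink tin where they are.

Things in the scene. Friction and masses are not known exactly. Their poses are not given: they have to be found in the camera images.
- cup_center (a point): Centre of the drawbar's round ball cup, on its axis, 22 mm above the underside; seated, it coincides with the ball's centre. The cup is 44 mm high, opens downward, bore 36 mm (44 at the mouth), 38 mm deep. Grip it on its two flat cheeks: 30 mm long, 50 mm over both, facing +-y, 11 to 37 mm above the underside. Axes: x along the bar to the nose (cup end), y across, z up.
- tail (a point): Point in the bar's tail, 110 mm behind the cup's axis (local -x), 12 mm above the underside. Same axes as the drawbar.
- lever_pad (a point): Top of the thumb pad (30 x 22 mm) of the drawbar's steel latch lever. The hinge lies across the bar 31 mm behind the cup's axis, 38 mm above the underside; pad 72 mm from it. Raised, the lever slopes up and back by 0.75 rad, pad 80 mm behind the cup's axis and 92 mm above the underside; fully down it lies along the bar, pad 103 mm behind and 44 mm above. Its toe then hooks under the ball.
- latch (a joint): Angle of the latch lever in rad: 0 = raised (open), 0.75 = fully down (latched, a firm stop). It stays where it is left; moving it takes about 5 N at the pad.
- ball (a point): Centre of the stand's ball (32 mm diameter, bare steel), 80 mm above the worktop, on a 16 mm stud. The stand is fixed to the worktop: a plate 176 x 64 x 10 mm. Its axes: x from the saddle towards the ball, y across, z up.
- rest (a point): Middle of the stand's saddle floor, 58 mm above the worktop, 110 mm from the ball's axis in the stand's -x. The drawbar's tail lies on it, between two ears 44 mm apart and 10 mm high above the floor.
- weight_center (a point): Centre of a bystander, a brass paper weight, 42 mm across and 59 mm high.
- tin_center (a point): Centre of a bystander, an open ink tin, 66 mm across and 36 mm high.
- coupler: The loose drawbar: 164 mm long, 52 mm at its widest (cup rim), 0.3 to 0.5 kg, grey painted metal, lying right way up; origin on the cup's axis at its underside, axes as for cup_center. The bar, 24 mm wide and high, underside level with the cup's rim, runs to 138 mm behind the cup's axis (-x). Centre of mass under 35 mm behind the cup's axis.
- stand: The ball stand; origin on the worktop under the ball, axes as for the ball.
There are look-alikes about, which are no part of the job. What is shaped like the coupler but red is not meant.

How it is judged:
By the outcome, as a careful person would: the job done as asked, in the order asked, and still so for the second after the job is handed in, with the robot touching nothing.
It also fails if it takes over 53 s, if anything falls off the work surface, if the arm or the gripper's body presses on something with over 40 N, if the wrist force passes 120 N, or if a joint passes its speed limit or range.

ROBOT

A 6-joint arm with a two-finger parallel gripper is mounted at the origin on a cart in front of the work surface, level with it; the furniture and walls round the work are solid. World frame = base frame: x ahead of the robot, y to its left, z up, the work surface at z = 0. Lengths are in m, angles in degrees, forces in N, time in s.
With the tool pointing down it reaches from about 0.4 to 0.825 m from the base axis. Payload 7 kg.
Tool frame: the origin (TCP) lies midway between the tips of the shut fingers; the grasp point (between the pads) lies 19 mm behind it; z points along the fingers, y is the direction in which the jaws open and shut (so a half turn about z gives the same grasp; the last joint's range is limited). The gripper opens to 88 mm and grips with 3 to 60 N. Pads are 19 mm wide; open, the fingers measure 130 mm over their backs; the gripper's body (78 mm by 193 mm) begins 47 mm behind the grasp point.
Start: joints at [-48.237, 20.546, 0.682, 0, -70.136, -16.507], TCP at [0.288, -0.61, 0.227] pointing down, gripper open.
Joint ranges: [-176.03, 176.03], [-82.01, 121.73], [-58.28, 71.71], [-173.87, 95.51], [-174.79, -0.11], [-173.66, 173.66]. Speed limits (degrees/s): [136.94, 136.94, 172.46, 180, 180, 180].

INTERFACE

Orientations are given as a 3x3 rotation matrix whose columns are the frame's x, y, z axes.
In Python, from rig import robot gives the robot as it stands. Calls block until the motion is done:
- robot.goto(position, orientation): joint-space move of the TCP to a pose.
- robot.servo_line(position, ori=None, speed=0.15): straight line of the TCP; ori=None keeps the orientation; speed is the mean speed in m/s.
- robot.movej(angles): joint-space move.
- robot.move_gripper(opening): opening from 0.0 (shut) to 1.0 (fully open); the grip force is fixed at half the most; returns when the fingers have stopped.
- robot.dwell(seconds).
- robot.ik(position, orientation): joint angles nearest the present ones, or None.
- robot.grab_frame(name): name is "side" or "top"; returns (picture, depth): 384x512x3 uint8, red, green, blue; 384x512 float32, m along the optical axis (not along the pixel's ray), 0 where there is no reading.
- robot.camera_info(name): a dict with "vfov" (degrees; the focal length in pixels is half the picture's height over the tangent of half this angle, whatever the lens; pixels are square), "cx", "cy" (the principal point, pixels), "view" (4x4, takes a point from world to camera coordinates). Camera axes: x right, y down, z forward; pixel columns grow to the right and rows downward; lengths in m; the calibration is good to about 2 mm. A picture is of the moment at which its call begins. camera_info takes no time and is no camera call.
A pose or a line that the arm cannot do raises robot.Unreachable and nothing moves.
- robot.job_done(): hands the job in, once; it reports no verdict.
Readings, each from a call of its own:
- robot.read_t(): time.
- robot.read_qpos(): joint angles.
- robot.read_qvel(): joint speeds.
- robot.read_effort(): joint torques, N m.
- robot.read_position(): TCP position.
- robot.read_tcp_rot(): TCP orientation.
- robot.read_force(): force on the tool from outside, world axes, zero at the start.
- robot.read_ft_torque(): the same for the moment, N m.
- robot.read_grip_width(): opening from 0.0 (shut) to 1.0 (fully open).
Only numpy, scipy, OpenCV 4.12 (cv2) and the standard library are available. Lean on these libraries where they do the work, as an engineer would, in place of code of your own. Each camera call takes 0.05 s, during which the arm holds its last target. There are 200 camera calls.

## Working session

There is one attempt and no reset: what is moved stays moved. The work goes in short steps, each a Python script; the robot and the scene stay as the last script left them, time stands still between calls to the robot, and variables do not carry over. Pictures are saved under pics/ and viewed, about 8 in all and at most 12, crops included, and the job is handed in when it is done.

```bash
ls; mkdir -p pics; cat > h.py <<'E'
import numpy as np, cv2
from rig import robot
def grab(n,fn=None):
    im,d=robot.grab_frame(n)
    if fn: cv2.imwrite('pics/'+fn,im[:,:,::-1])
    return im,d
def cam(n):
    c=robot.camera_info(n); f=192/np.tan(np.radians(c['vfov']/2)); V=np.array(c['view']); return f,c['cx'],c['cy'],V
def cloud(n,d):
    f,cx,cy,V=cam(n); v,u=np.mgrid[0:384,0:512]
    P=np.stack([(u-cx)/f*d,(v-cy)/f*d,d],-1); W=(P-V[:3,3])@V[:3,:3]
    W[d==0]=np.nan; return W
def onplane(n,u,v,z):
    f,cx,cy,V=cam(n); R=V[:3,:3]; o=-R.T@V[:3,3]; r=R.T@np.array([(u-cx)/f,(v-cy)/f,1]); return o+r*(z-o[2])/r[2]
def proj(n,p):
    f,cx,cy,V=cam(n); q=V[:3,:3]@np.array(p)+V[:3,3]; return f*q[0]/q[2]+cx,f*q[1]/q[2]+cy
E
python3 - <<'E'
from h import *
for n in('top','side'):
    im,d=grab(n,n+'0.png'); np.savez(n+'0.npz',im=im,d=d); i=robot.camera_info(n); print(n,i,(d==0).mean())
E
```

```text
pics
top {'vfov': 57.633042682569105, 'cx': 261.3974985433888, 'cy': 195.64970285110513, 'view': array([[-0.01568391, -0.99978433, -0.0136127 , -0.02741394],
       [-0.98436603,  0.01782791, -0.17523036,  0.5485826 ],
       [ 0.17543525,  0.01065158, -0.98443335,  0.93254456],
       [ 0.        ,  0.        ,  0.        ,  1.        ]])} 0.0037943522135416665
side {'vfov': 50.59972468164644, 'cx': 267.0020019465678, 'cy': 194.7554268894186, 'view': array([[-0.99863734, -0.05173628, -0.00684259,  0.54817449],
       [-0.02047281,  0.50898845, -0.86052985,  0.11137311],
       [ 0.04800341, -0.85921715, -0.50935406,  0.83612893],
       [ 0.        ,  0.        ,  0.        ,  1.        ]])} 0.08353169759114583
```

View pics/top0.png

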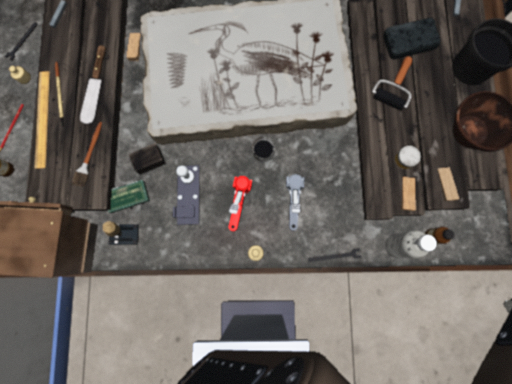

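View pics/side0.png

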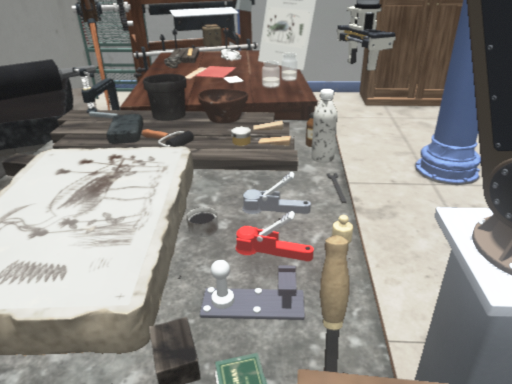

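The top view shows the grey coupler with its cup at about (295,184) and tail at (295,228). The stand has its ball at (183,172) and saddle near (187,215). The red look-alike is at (240,200), the tin at (263,149), and the brass weight probably at (256,253). The side view shows the coupler at (275,203) with its lever raised, and the ball at (220,268).

```bash
python3 - <<'E'
from h import *
out=[]
for n,boxes in(('top',dict(coup=(275,165,318,238),stand=(168,155,208,230),weight=(240,240,272,266),tin=(250,135,277,163))),('side',dict(coup=(238,165,318,220),stand=(195,255,310,322)))):
    z=np.load(n+'0.npz'); W=cloud(n,z['d']); im=z['im']
    for k,(a,b,c,e) in boxes.items():
        w=W[b:e,a:c].reshape(-1,3); w=w[~np.isnan(w[:,0])]
        print(n,k,'z pct',np.round(np.percentile(w[:,2],[2,20,50,80,95,99.5]),3))
        lo=.012 if k!='stand' else .03
        p=w[(w[:,2]>lo)&(w[:,2]<.13)]
        if len(p)>5: print('  n',len(p),'min',p.min(0).round(3),'max',p.max(0).round(3),'mean',p.mean(0).round(4))
        if k=='coup':
            q=p[(p[:,2]<.03)]; r=cv2.fitLine(q[:,:2].astype(np.float32),cv2.DIST_HUBER,0,.01,.01).ravel(); print('  line',r, np.degrees(np.arctan2(r[1],r[0])))
        if k=='stand':
            s=p[p[:,2]>.07]; print('  ball pts',len(s),s.mean(0),s.min(0),s.max(0))
            from scipy.optimize import least_squares
            for it in range(2):
                o=least_squares(lambda c:np.linalg.norm(s-c,axis=1)-.016,s.mean(0)-[0,0,.01],loss='soft_l1',f_scale=.002).x
                s=s[abs(np.linalg.norm(s-o,axis=1)-.016)<.004]
            print('  ballfit',o,len(s))
            t=p[(p[:,0]<o[0]-.08)]; print('  saddle',len(t),t.mean(0),t.min(0),t.max(0))
    a,b,c,e=(160,130,320,270) if n=='top' else (190,160,330,330)
    cv2.imwrite(f'pics/{n}crop.png',cv2.resize(im[b:e,a:c,::-1],None,fx=5 if n=='top' else 4,fy=4 if n=='side' else 4.2,interpolation=cv2.INTER_CUBIC)[:600])
E
```

```text
top coup z pct [-0.004 -0.002  0.     0.004  0.045  0.098]
  n 598 min [ 0.453 -0.157  0.012] max [ 0.611 -0.108  0.101] mean [ 0.54   -0.129   0.0437]
  line [ 0.99804497  0.06249982  0.4811659  -0.12400828] 3.5833113
top stand z pct [-0.004 -0.001  0.002  0.011  0.065  0.095]
  n 365 min [0.491 0.15  0.03 ] max [0.629 0.207 0.098] mean [0.5427 0.1789 0.0672]
  ball pts 105 [0.61339036 0.17872171 0.0897883 ] [0.60041042 0.16606194 0.07440097] [0.62930354 0.19323585 0.09789825]
  ballfit [0.61622238 0.18118828 0.07971948] 105
  saddle 239 [0.50561336 0.17921993 0.05979302] [0.49058837 0.14972194 0.05227739] [0.52135091 0.20683537 0.06994786]
top weight z pct [-0.004 -0.002  0.     0.034  0.054  0.059]
  n 181 min [ 0.37  -0.036  0.031] max [0.412 0.003 0.061] mean [ 0.3908 -0.0174  0.0415]
top tin z pct [-0.003 -0.     0.022  0.027  0.034  0.038]
  n 435 min [ 0.66  -0.076  0.012] max [ 0.726 -0.011  0.041] mean [ 0.6933 -0.0437  0.0266]
side coup z pct [-0.001 -0.     0.001  0.024  0.064  0.099]
  n 1335 min [ 0.454 -0.334  0.012] max [0.648 0.053 0.101] mean [ 0.5404 -0.1342  0.0385]
  line [ 0.28623167 -0.95816046  0.5237415  -0.1619384 ] -73.36751
side stand z pct [-0.001  0.     0.005  0.014  0.068  0.094]
  n 1065 min [0.491 0.151 0.03 ] max [0.631 0.211 0.097] mean [0.5547 0.1864 0.0654]
  ball pts 301 [0.61336116 0.18993728 0.0873754 ] [0.508021   0.15597855 0.07065614] [0.63079307 0.19944294 0.09686355]
  ballfit [0.61561524 0.18228617 0.080289  ] 299
  saddle 583 [0.50558612 0.18361013 0.05968335] [0.49077417 0.150865   0.0310236 ] [0.52008882 0.21114715 0.07106997]
```

View pics/topcrop.png

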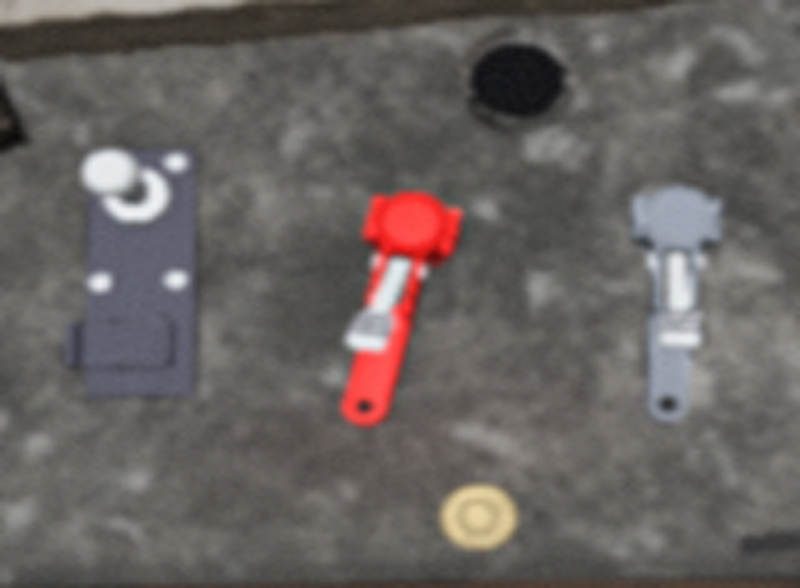

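The crop shows the grey cup top at about (677,215), with the raised lever and pad near (681,335) and the tail hole at (668,403). The stand plate is nearly parallel to world x, and the path is clear apart from the red bar. Next I'll refine the yaws and the cup centre.

```bash
python3 - <<'E'
from h import *
z=np.load('top0.npz'); W=cloud('top',z['d']); im=z['im'].astype(int)
m=np.zeros((384,512),bool); m[165:238,275:318]=1
s=m&(W[:,:,2]>.034)&(W[:,:,2]<.054)&(W[:,:,0]>.565); p=W[s]
print('cup top',len(p),p.mean(0),p.min(0),p.max(0), 'minmax mid',(p.min(0)+p.max(0))/2)
c=p[:,:2]; 
s=m&(W[:,:,2]>.015)&(W[:,:,2]<.032)&(W[:,:,0]<.53); q=W[s]; print('bar',len(q),q.min(0),q.max(0))
for x in np.arange(.45,.53,.01):
    r=q[(q[:,0]>x)&(q[:,0]<x+.01)]
    if len(r): print(round(x+.005,3),len(r),r[:,1].min().round(4),r[:,1].max().round(4),r[:,1].mean().round(4),r[:,2].mean().round(4))
s=m&(W[:,:,2]>.082)&(W[:,:,0]<.56); q=W[s]; print('pad',len(q),q.mean(0),q.min(0),q.max(0))
# tail hole: dark px
for n,bx in (('top',(285,215,305,235)),):
    a,b,cc,e=bx; g=im[b:e,a:cc].sum(2); print((g//3).tolist()[3:17])
# side view cloud
z=np.load('side0.npz'); S=cloud('side',z['d']); mm=(S[:,:,1]<-.09)&(S[:,:,1]>-.175)&(S[:,:,0]>.44)&(S[:,:,0]<.63)
for nm,t in (('cup',mm&(S[:,:,2]>.038)&(S[:,:,2]<.05)&(S[:,:,0]>.565)),('bar',mm&(S[:,:,2]>.019)&(S[:,:,2]<.03)&(S[:,:,0]<.53)),('pad',mm&(S[:,:,2]>.082)&(S[:,:,0]<.56))):
    q=S[t]; print('side',nm,len(q),q.mean(0),q.min(0),q.max(0)); 
    if nm=='bar': print(np.polyfit(q[:,0],q[:,1],1))
# stand plate by colour (bluish dark) in top
hsv=cv2.cvtColor(z['im'],cv2.COLOR_RGB2HSV)
for n,Wc,imc in(('top',W,im.astype(np.uint8)),('side',S,z['im'])):
    t=(Wc[:,:,0]>.48)&(Wc[:,:,0]<.67)&(Wc[:,:,1]>.13)&(Wc[:,:,1]<.24)&(Wc[:,:,2]>.006)&(Wc[:,:,2]<.02)
    q=Wc[t]; r=cv2.minAreaRect(q[:,:2].astype(np.float32)*1000); print(n,'plate',len(q),r)
    t=(Wc[:,:,0]>.47)&(Wc[:,:,0]<.53)&(Wc[:,:,1]>.13)&(Wc[:,:,1]<.24)&(Wc[:,:,2]>.05)
    q=Wc[t]; r=cv2.minAreaRect(q[:,:2].astype(np.float32)*1000); print(n,'saddle',len(q),r,np.unique((q[:,2]*500).round()/500,return_counts=True))
print(robot.read_tcp_rot().round(3),robot.read_t())
E
```

```text
cup top 211 [ 0.58864087 -0.13284353  0.0415704 ] [ 0.56630641 -0.15684071  0.03454835] [ 0.61139687 -0.11006649  0.04908393] minmax mid [ 0.58885164 -0.1334536   0.04181614]
bar 161 [ 0.45478935 -0.1374461   0.01593525] [ 0.52914963 -0.11340795  0.02750237]
0.455 12 -0.1329 -0.1159 -0.1244 0.024
0.465 34 -0.1364 -0.1134 -0.1247 0.0236
0.475 27 -0.1366 -0.1137 -0.125 0.023
0.485 35 -0.1371 -0.1141 -0.1256 0.0231
0.495 25 -0.1372 -0.1146 -0.1266 0.0229
0.505 15 -0.1374 -0.1173 -0.1236 0.0234
0.515 6 -0.1205 -0.1175 -0.119 0.0243
0.525 7 -0.1237 -0.1178 -0.12 0.0235
pad 71 [ 0.50517476 -0.12741821  0.09352704] [ 0.4940397  -0.13746836  0.08438929] [ 0.51724736 -0.11746755  0.10137423]
[[127, 116, 108, 96, 107, 149, 159, 161, 164, 161, 163, 168, 170, 163, 157, 149, 139, 131, 121, 118], [125, 119, 112, 102, 110, 146, 162, 162, 161, 161, 163, 166, 169, 163, 159, 159, 151, 137, 126, 117], [124, 123, 122, 115, 119, 148, 163, 162, 162, 160, 161, 164, 166, 165, 162, 162, 154, 139, 120, 111], [124, 128, 128, 122, 123, 147, 161, 161, 160, 160, 162, 163, 165, 159, 156, 156, 147, 131, 115, 108], 
[... 1537 characters left out ...]
.06787109375, 178.20196533203125), (30.18396759033203, 57.36091232299805), 1.4541441202163696) (array([0.052, 0.054, 0.056, 0.058, 0.06 , 0.062, 0.064, 0.066, 0.068,
       0.07 ]), array([ 2, 14, 54, 78, 24,  7,  9, 28, 21,  2]))
side plate 2323 ((565.755126953125, 182.42791748046875), (171.94129943847656, 65.96003723144531), 0.7817928791046143)
side saddle 547 ((505.41632080078125, 181.0230255126953), (60.27976608276367, 29.240280151367188), 89.8904800415039) (array([0.052, 0.054, 0.056, 0.058, 0.06 , 0.062, 0.064, 0.066, 0.068,
       0.07 , 0.072]), array([  2,  16,  25, 208,  85,  27,  35,  36,  98,  14,   1]))
[[-0.904 -0.427 -0.001]
 [-0.427  0.904  0.001]
 [ 0.     0.001 -1.   ]] 0.1
```

```bash
cat >> h.py <<'E'
def Rz(yaw):  # tool down, jaws along bar y
    c,s=np.cos(np.radians(yaw)),np.sin(np.radians(yaw))
    return np.array([[-c,-s,0],[-s,c,0],[0,0,-1.]])
E
python3 - <<'E'
from h import *
yaw=-3.2; u=np.array([np.cos(np.radians(yaw)),np.sin(np.radians(yaw))])
c=np.array([.589,-.1315])-.004*u; R=Rz(yaw)
for p in((*c,.13),(*c,.006),(.612,.182,.2),(.612,.182,.07)): print(robot.ik(p,R))
robot.goto((*c,.13),R); robot.servo_line((*c,.006),speed=.1)
print(robot.read_t(),robot.read_force().round(1),robot.read_grip_width())
robot.move_gripper(0.0); print(robot.read_t(),robot.read_grip_width()*88,robot.read_force().round(1))
robot.servo_line((*c,.02),speed=.05); print(robot.read_force().round(1),robot.read_ft_torque().round(2))
robot.servo_line((*c,.2),speed=.15)
print(robot.read_t(),robot.read_grip_width()*88,robot.read_force().round(1),robot.read_position())
for n in('top','side'):
    im,d=grab(n); np.savez(n+'1.npz',im=im,d=d); cv2.imwrite(f'pics/{n}1.png',im[:,:,::-1])
E
```

```text
[  6.00934287  18.02493061 -16.51222716   0.         -55.46284223
 -99.20934287]
[  6.00934287  26.45085553 -23.21257011   0.         -40.33657437
 -99.20934287]
[  34.04315784   18.13424408   -6.39640937    0.          -65.46934655
 -127.24315784]
[  34.04315784   24.84421494  -14.94423282    0.          -50.21155223
 -127.24315784]
3.55 [ 0.3 -0.1  0.4] 1.0048839604159452
4.25 50.215499670927116 [ 0.7 -1.1  0.5]
[ 0.5 -0.2 -5.2] [-0.07 -0.09  0.02]
6.0333 50.0459937944537 [ 0.2 -0.1 -6. ] [ 0.58435668 -0.13120787  0.1988427 ]
```

View pics/side1.png

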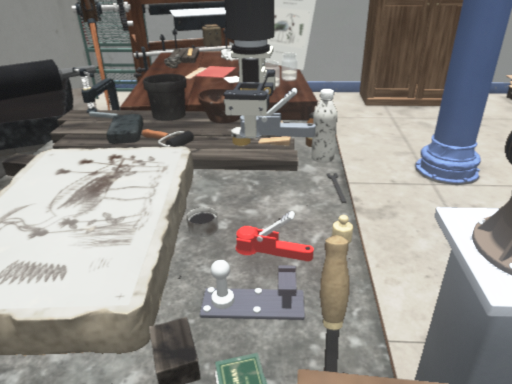

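The coupler is gripped at 50 mm width and hangs about level, with the bar at (295,130) and the lever still raised. I'll check its pitch and where it sits in the hand.

```bash
python3 - <<'E'
from h import *
for n in('side','top'):
    z=np.load(n+'1.npz'); S=cloud(n,z['d'])
    m=(S[:,:,1]<-.09)&(S[:,:,1]>-.175)&(S[:,:,0]>.43)&(S[:,:,0]<.53)&(S[:,:,2]>.15)
    q=S[m]; print(n,len(q),q.min(0),q.max(0))
    for x in np.arange(.445,.53,.01):
        r=q[(q[:,0]>x)&(q[:,0]<x+.01)]
        if n=='side': r=r[r[:,2]<.235]
        if len(r): print(round(x+.005,3),len(r),'z',r[:,2].min().round(4),np.percentile(r[:,2],[50,90]).round(4),'y',r[:,1].min().round(4),r[:,1].max().round(4))
    m=(S[:,:,1]<-.09)&(S[:,:,1]>-.175)&(S[:,:,0]>.565)&(S[:,:,0]<.63)&(S[:,:,2]>.18)&(S[:,:,2]<.245)
    q=S[m]; print('cup',q.min(0),q.max(0))
    f=(abs(S[:,:,1]+.13)<.05)&(S[:,:,2]>.18)&(S[:,:,2]<.23); q=S[f]; print(np.percentile(q[:,0],[.5,99.5]))
E
```

```text
side 671 [ 0.45198099 -0.13843828  0.1931292 ] [ 0.52894695 -0.1094126   0.29314537]
0.45 21 z 0.1954 [0.2058 0.2169] y -0.1265 -0.1135
0.46 58 z 0.1939 [0.2099 0.2175] y -0.1319 -0.1102
0.47 67 z 0.1952 [0.2108 0.2174] y -0.1344 -0.1094
0.48 70 z 0.194 [0.2102 0.2171] y -0.1325 -0.1102
0.49 69 z 0.1932 [0.2092 0.2172] y -0.1323 -0.1106
0.5 60 z 0.1931 [0.2079 0.2171] y -0.1322 -0.1112
0.51 61 z 0.1953 [0.2105 0.217 ] y -0.1317 -0.1126
0.52 75 z 0.1953 [0.2117 0.2176] y -0.1384 -0.1118
0.53 39 z 0.1955 [0.2166 0.233 ] y -0.1349 -0.1126
cup [ 0.56587175 -0.1314559   0.19304563] [ 0.61273631 -0.09002031  0.24330632]
[0.06777022 0.60961864]
top 424 [ 0.45174541 -0.13791873  0.19359613] [ 0.52999479 -0.11272571  0.29466836]
0.45 10 z 0.1936 [0.2108 0.2168] y -0.128 -0.1174
0.46 50 z 0.1957 [0.2163 0.2184] y -0.1353 -0.1128
0.47 44 z 0.2096 [0.2161 0.2174] y -0.1358 -0.1127
0.48 45 z 0.2048 [0.216 0.218] y -0.136 -0.1133
0.49 63 z 0.2037 [0.2163 0.2882] y -0.1364 -0.1138
0.5 92 z 0.2013 [0.2866 0.2919] y -0.1376 -0.1145
0.51 50 z 0.1972 [0.2814 0.2865] y -0.1368 -0.1152
0.52 46 z 0.1953 [0.2699 0.279 ] y -0.1369 -0.1155
0.53 24 z 0.2148 [0.2478 0.2657] y -0.1379 -0.116
cup [ 0.56571242 -0.16217079  0.19073634] [ 0.60145365 -0.10806783  0.23852931]
[0.45236319 0.59855715]
```

```bash
python3 - <<'E'
from h import *
yaw=.9; u=np.array([np.cos(np.radians(yaw)),np.sin(np.radians(yaw))])
b=np.array([.616,.1817])-.0045*u; R=Rz(yaw)
robot.goto((*b,.2),R); robot.servo_line((*b,.113),speed=.1)
print(robot.read_t(),robot.read_position(),robot.read_force().round(1),robot.read_grip_width()*88)
I=[]
for n,(a,bb,c,e) in(('side',(190,210,320,330)),('top',(150,130,230,240))):
    im,d=grab(n); np.savez(n+'2.npz',im=im,d=d); I.append(cv2.resize(im[bb:e,a:c,::-1],(int((c-a)*480/(e-bb)),480),interpolation=cv2.INTER_CUBIC))
    S=cloud(n,d); m=(abs(S[:,:,1]-.18)<.03)&(S[:,:,0]>.46)&(S[:,:,0]<.53)&(S[:,:,2]>.1)&(S[:,:,2]<.138); q=S[m]
    print(n,q.min(0),q.max(0))
    for x in(.48,.49,.5,.51):
        r=q[abs(q[:,0]-x)<.005]; 
        if len(r): print(x,np.percentile(r[:,1],[1,99]).round(4),np.percentile(r[:,2],95).round(4))
cv2.imwrite('pics/pre.png',np.hstack(I)[:, :800])
E
```

```text
8.35 [0.612062   0.18180658 0.11378017] [ 0.1 -0.7 -4.2] 50.1532257468088
side [0.47877734 0.16978892 0.10821477] [0.52949956 0.19504078 0.13362428]
0.48 [0.1745 0.192 ] 0.132
0.49 [0.1703 0.1938] 0.1328
0.5 [0.1706 0.1941] 0.1327
0.51 [0.172  0.1946] 0.1326
top [0.4793104  0.16748592 0.1076318 ] [0.52904579 0.19057266 0.13554665]
0.48 [0.1711 0.1886] 0.1326
0.49 [0.168  0.1888] 0.1327
0.5 [0.1675 0.1897] 0.1339
0.51 [0.1676 0.1897] 0.1342
```

View pics/pre.png

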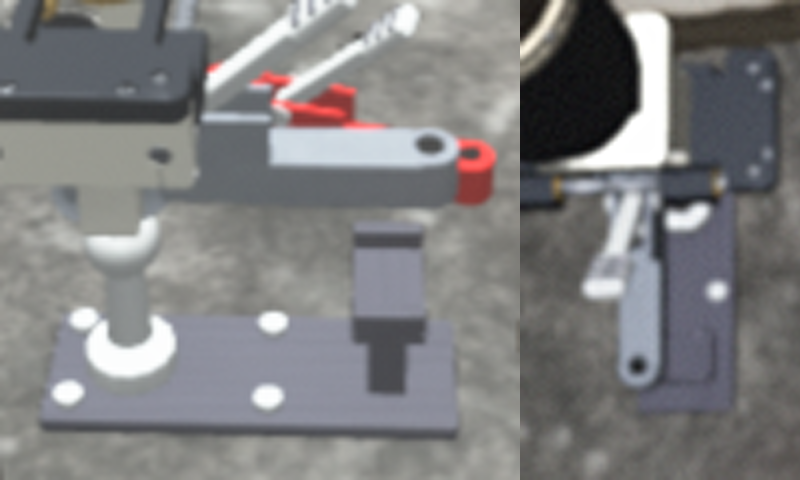

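The cup is above the ball in both views: side ball at (123,240), bar tail over the saddle at (435,145). The tail end at x=0.4785 puts the cup axis at 0.6165, against 0.616 for the ball. Now I'll lower it with a force check.

```bash
python3 - <<'E'
from h import *
p=robot.read_position(); x,y=.6115,.18163
f0=robot.read_force()
robot.servo_line((x,y,.075),speed=.05)
print(robot.read_position().round(4),robot.read_force().round(1))
z=.075
while z>.056:
    z-=.001; robot.servo_line((x,y,z),speed=.02)
    f=robot.read_force(); print(round(z,4),robot.read_position().round(4),f.round(1),robot.read_ft_torque().round(2))
    if f[2]-f0[2]>8 or np.hypot(*(f-f0)[:2])>10: break
print(robot.read_t())
im,d=grab('side','side3.png'); S=cloud('side',d)
m=(abs(S[:,:,1]-.18)<.022)&(S[:,:,0]>.47)&(S[:,:,0]<.56)&(S[:,:,2]>.05)&(S[:,:,2]<.095); q=S[m]
for xx in np.arange(.48,.56,.01):
    r=q[abs(q[:,0]-xx)<.005]; print(xx.round(3),np.percentile(r[:,1],[1,99]).round(4),np.percentile(r[:,2],[5,90]).round(4))
cv2.imwrite('pics/side3c.png',cv2.resize(im[190:330,180:330,::-1],None,fx=4,fy=4,interpolation=cv2.INTER_CUBIC))
E
```

```text
[0.6118 0.1817 0.0752] [ 0.7  0.2 -4.7]
0.074 [0.6116 0.1817 0.0742] [-0.5 -0.1 -5.2] [-0.07 -0.12  0.03]
0.073 [0.6115 0.1816 0.073 ] [-0.4 -0.4 -4.7] [-0.03 -0.14  0.03]
0.072 [0.6114 0.1816 0.0719] [-0.6 -0.6 -5.7] [ 0.04 -0.18 -0.  ]
0.071 [0.6115 0.1816 0.0709] [ 0.1 -0.8 -5.6] [-0.02 -0.14  0.02]
0.07 [0.6114 0.1816 0.0699] [-0.3 -0.6 -5.4] [-0.02 -0.16 -0.  ]
0.069 [0.6114 0.1816 0.0689] [-1.3  0.9 -5. ] [ 0.01 -0.16 -0.  ]
0.068 [0.6114 0.1816 0.0679] [ 0.5 -0.  -4.7] [ 0.01 -0.13 -0.04]
0.067 [0.6114 0.1816 0.0669] [ 0.1 -0.7 -5.2] [-0.05 -0.11 -0.03]
0.066 [0.6115 0.1816 0.0659] [-0.1 -0.2 -5.5] [ 0.   -0.21  0.04]
0.065 [0.6114 0.1816 0.0649] [ 0.3  0.7 -4.1] [-0.   -0.15  0.  ]
0.064 [0.6116 0.1817 0.0641] [ 0.7 -0.  -4.4] [ 0.01 -0.21  0.01]
0.063 [0.6117 0.1817 0.0638] [-2.   0.4  4.5] [-0.13  1.1  -0.01]
12.3583
0.48 [0.1746 0.1924] [0.0619 0.083 ]
0.49 [0.171  0.1939] [0.0612 0.0833]
0.5 [0.1712 0.1942] [0.0611 0.0831]
0.51 [0.1718 0.1945] [0.0607 0.0828]
0.52 [0.1725 0.1945] [0.0623 0.0827]
0.53 [0.1724 0.1947] [0.062  0.0828]
0.54 [0.1723 0.1952] [0.0626 0.0828]
0.55 [0.1708 0.1954] [0.0624 0.0886]
0.56 [0.1708 0.1953] [0.0631 0.0941]
```

View pics/side3c.png

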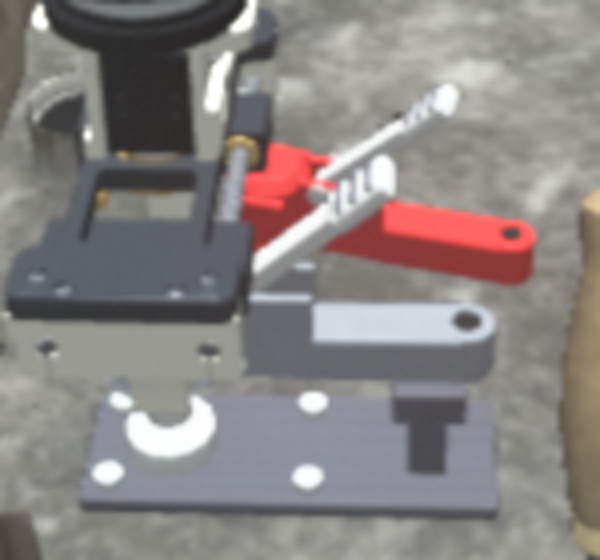

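It is seated: contact came at TCP z=0.0638, where 0.064 was predicted. The bar top is level at 0.083, the tail is in the saddle near (440,390), and the lever is still raised. Next I'll release, retreat, and press the lever along its arc.

```bash
python3 - <<'E'
from h import *
x,y=.6115,.18163
robot.servo_line((x,y,.0638),speed=.02)
robot.move_gripper(1.0); print(robot.read_force().round(1))
robot.servo_line((x,y,.08),speed=.04); robot.servo_line((x,y,.24),speed=.15)
robot.move_gripper(0.0); print(robot.read_t(),robot.read_grip_width())
for n in('side','top'):
    im,d=grab(n,n+'4.png'); S=cloud(n,d)
    for nm,lo,hi,x0,x1 in(('bartop',.07,.09,.48,.555),('pad',.135,.165,.5,.56),('cup',.09,.108,.58,.65)):
        m=(abs(S[:,:,1]-.18)<.035)&(S[:,:,0]>x0)&(S[:,:,0]<x1)&(S[:,:,2]>lo)&(S[:,:,2]<hi); q=S[m]
        if len(q): print(n,nm,len(q),q.mean(0).round(4),q.min(0).round(4),q.max(0).round(4),np.percentile(q[:,2],90))
    if n=='side': cv2.imwrite('pics/side4c.png',cv2.resize(im[190:330,180:330,::-1],None,fx=4,fy=4,interpolation=cv2.INTER_CUBIC))
E
```

```text
[ 0.8 -0.   0.3]
16.6833 0.006931341044844603
side bartop 672 [0.5177 0.1863 0.08  ] [0.4801 0.1688 0.07  ] [0.5547 0.1953 0.0888] 0.08332482064365598
side pad 227 [0.5336 0.1856 0.1488] [0.5197 0.1718 0.1355] [0.5508 0.194  0.1598] 0.15724830878607257
side cup 646 [0.6089 0.1898 0.0992] [0.5801 0.1577 0.09  ] [0.6381 0.2094 0.107 ] 0.10285148929368707
top bartop 228 [0.5154 0.1778 0.0808] [0.4804 0.153  0.0701] [0.5545 0.2057 0.089 ] 0.08360417050631166
top pad 86 [0.5337 0.1786 0.1499] [0.5218 0.1686 0.1355] [0.5512 0.1898 0.1603] 0.15636497449572445
top cup 286 [0.6106 0.1796 0.0987] [0.5807 0.1562 0.09  ] [0.6369 0.2056 0.1058] 0.10262867053328084
```

View pics/side4c.png

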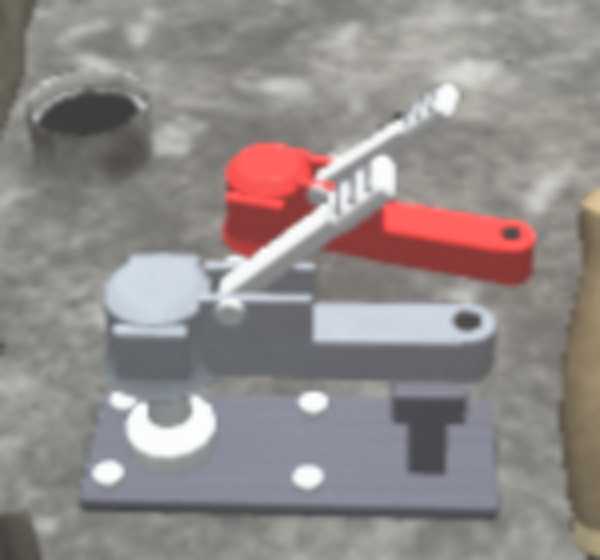

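Released, the bar is still level with its top at 0.083. The cup top is at 0.1026 (0.102 expected when seated) and the lever is raised with its pad near (370,190). Now I'll press.

```bash
cat > press.py <<'E'
from h import *
yaw=.9; u=np.array([np.cos(np.radians(yaw)),np.sin(np.radians(yaw))]); B=np.array([.6160,.1817])
def P(th,dx=0,dz=0):
    a=.75-th; lx=-.031-.072*np.cos(a)+.006*np.sin(a)+dx; z=.058+.038+.072*np.sin(a)+.006*np.cos(a)+dz
    return (*(B+lx*u),z)
robot.goto(P(0,.004,.03),Rz(yaw))
print(robot.read_t(),robot.read_position().round(4))
for th in np.r_[-.1,np.arange(0,.751,.075)]:
    t=max(th,0); dz=.005*(1-t/.75)+(.01 if th<0 else 0)
    robot.servo_line(P(t,.004*(1-t/.75),dz),speed=.05)
    f=robot.read_force(); print(round(th,3),robot.read_position().round(4),f.round(1))
    if np.linalg.norm(f)>35: break
for k in range(1,7):
    robot.servo_line(P(.75,0,-.001*k),speed=.02); f=robot.read_force(); print('push',k,robot.read_position().round(4),f.round(1))
    if abs(f[2])>22: break
robot.dwell(.2); print(robot.read_t())
robot.servo_line(P(.75,0,.03),speed=.08); robot.servo_line(P(.75,0,.15),speed=.2)
for n in('side','top'):
    im,d=grab(n,n+'5.png'); S=cloud(n,d)
    for nm,lo,hi,x0,x1 in(('bartop',.07,.09,.48,.555),('pad',.091,.165,.49,.535),('cup',.09,.108,.58,.65)):
        m=(abs(S[:,:,1]-.18)<.035)&(S[:,:,0]>x0)&(S[:,:,0]<x1)&(S[:,:,2]>lo)&(S[:,:,2]<hi); q=S[m]
        if len(q): print(n,nm,len(q),q.mean(0).round(4),q.min(0).round(4),q.max(0).round(4),np.percentile(q[:,2],90))
    if n=='side': cv2.imwrite('pics/side5c.png',cv2.resize(im[190:330,180:330,::-1],None,fx=4,fy=4,interpolation=cv2.INTER_CUBIC))
    else:
      for nm,bx in(('weight',(240,240,272,266)),('tin',(250,135,277,163))):
        a,b,c,e=bx; w=S[b:e,a:c].reshape(-1,3); lo=.03 if nm=='weight' else .012; w=w[(w[:,2]>lo)&(w[:,2]<.13)]; print(nm,len(w),w.mean(0).round(4))
print(robot.read_t(),robot.read_position(),robot.read_force())
E
python3 press.py
```

```text
17.2417 [0.5399 0.1805 0.1796]
-0.1 [0.5406 0.1803 0.164 ] [-0.4  0.3 -0.2]
0.0 [0.5403 0.1804 0.1542] [-0.5  0.1 -0.2]
0.075 [0.5362 0.1805 0.1504] [ 1.4 -0.4  0.8]
0.15 [0.532  0.1804 0.1455] [ 1.8 -0.6  1.1]
0.225 [0.5282 0.1803 0.1405] [2.  0.  1.1]
0.3 [0.5248 0.1802 0.1354] [1.8 0.5 0.2]
0.375 [0.5218 0.1801 0.1301] [ 0.9 -0.3  1.1]
0.45 [0.5192 0.18   0.1247] [ 0.3  0.3 -0.1]
0.525 [0.517  0.18   0.1191] [ 0.1 -0.2  0.1]
0.6 [0.5151 0.1799 0.1134] [0.2 0.4 0.4]
0.675 [0.5137 0.1799 0.1076] [0.7 0.5 0.3]
0.75 [0.5132 0.1801 0.1021] [ 0.8 -1.6  2.6]
push 1 [0.5132 0.1801 0.1019] [-2.2 -0.4  9.7]
push 2 [0.5133 0.1801 0.1016] [-6.3 -1.8 16.3]
push 3 [0.5133 0.1802 0.1014] [-7.9 -3.  23.3]
21.7
side bartop 588 [0.517  0.1879 0.0798] [0.4801 0.1696 0.07  ] [0.5547 0.1951 0.0885] 0.08337867525560815
side pad 259 [0.5154 0.185  0.1008] [0.4985 0.1706 0.0932] [0.5341 0.1942 0.1049] 0.10354754928507044
side cup 652 [0.6086 0.1896 0.0991] [0.5801 0.1583 0.0901] [0.638  0.2093 0.1041] 0.10268370351461319
top bartop 75 [0.493  0.1766 0.0805] [0.4801 0.1678 0.0711] [0.5147 0.1887 0.0844] 0.08310960547312782
top pad 65 [0.5084 0.1792 0.1009] [0.4987 0.1685 0.0953] [0.5291 0.1901 0.106 ] 0.10372785965634547
top cup 146 [0.6207 0.1849 0.0992] [0.6041 0.1564 0.0915] [0.6373 0.2058 0.1046] 0.10274009917345979
weight 181 [ 0.3908 -0.0173  0.0414]
tin 433 [ 0.6934 -0.0436  0.0267]
23.1167 [0.51219981 0.1796369  0.25008167] [-0.59091653 -0.25899834  0.08261504]
```

View pics/side5c.png

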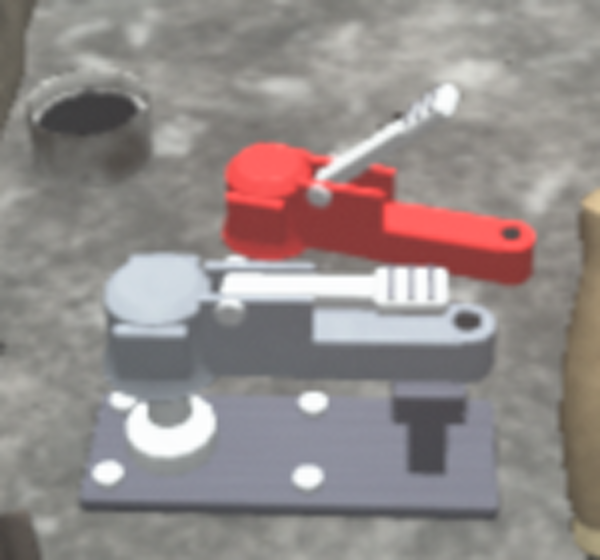

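The lever lies flat along the bar, with its pad at (410,285). It stopped firmly at 23 N with the pad at the expected height. The bar is level, and the weight and tin have not moved.

```bash
python3 -c "
from rig import robot
robot.job_done(); print(robot.read_t())"
```

```text
the job is handed in; nothing more can be done
the job is handed in; nothing more can be done
```

The short grey drawbar is seated on the stand's ball with its tail level in the saddle and its latch lever pressed fully down. I handed the job in at about 23 s of the 53 s allowed; no verdict is reported.

- **Seating:** I gripped the drawbar by its cheeks and lowered it in 1 mm steps with the lever raised. Contact came at the predicted height with about 9 N. After release, the cup top read 102.6 mm (102 expected) and the bar top was level at about 83 mm (82 expected).
- **Latch:** I pressed the lever along its arc with the shut fingers until it met a firm stop at 23 N. The fingertips read 101.4 mm there (102 expected). The last picture shows the lever lying flat along the bar, with the pad at about 103.5 mm.
- **Bystanders:** The weight and tin measured within 0.2 mm of where they started, and the red look-alike was not touched. The arm was raised clear of everything.

No check failed. After the latch press, the camera heights read about 1 mm high all over, which is within the calibration's accuracy.

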